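# Spot-check the hot valve with an infrared thermometer

### The arm

A 7-joint arm with a two-finger parallel gripper is mounted at the origin on the work surface. World frame = base frame: x ahead of the robot, y to its left, z up, the work surface at z = 0. Lengths are in m, angles in degrees, forces in N, time in s.
With the tool pointing down it reaches from about 0.425 to 0.875 m from the base axis. Payload 4.7 kg.
Tool frame: the origin (TCP) lies between the finger pads; the fingertips stand 19 mm ahead of it and the grasp point (between the pads) is the TCP; x points along the fingers, z is the direction in which the jaws open and shut, and the axes are right-handed (so a half turn about x gives the same grasp; the last joint's range is limited). The gripper opens to 87 mm and grips with 3 to 60 N. Pads are 19 mm wide; open, the fingers measure 117 mm over their backs; the gripper's body (75 mm by 190 mm) begins 51 mm behind the grasp point.
Start: joints at [70.422, 18.392, -4.016, 83.108, 1.295, 78.541, -3.26], TCP at [0.226, -0.609, 0.207] pointing down, gripper open.
Joint ranges: [-163.93, 163.93], [-17.29, 119.83], [-79.2, 71.16], [3.27, 140.29], [-89.18, 269.18], [5.43, 117.66], [-154.24, 154.24]. Speed limits (degrees/s): [147.25, 147.25, 180, 180, 180, 180, 180].

### API

Orientations are given as [roll, pitch, yaw] about the fixed x, y, z axes, in that order (R = Rz(yaw) Ry(pitch) Rx(roll)).
In Python, from cell import monitor, read_camera, camera_model, env, regions_of gives the robot as it stands. The module is installed in compiled form; this text tells all that it offers.
- The arm moves only by the tool step_arm, never from a script. Its argument "deltas" is a list of rows, each a list of 5 numbers: the gripper's target within -1 to 1 (fully open at 1, half-way at 0, shut at -1), then the shift along the tool's x, y, z in m, then the turn about the tool's x in degrees. A call has 1 to 12 rows; each row is the pose to reach, as a shift and turn from the pose commanded when the call began, along the tool's axes at that moment; what a row does not reach only later rows make up. A row lasts 1/8 s, in which the tool goes at most 62.5 mm and 10.7 degrees, less where a joint would pass 70% of its speed; a pose out of reach is approached as far as the arm can. A call with a gripper value outside its range is refused whole. The fingers move at their own pace and stop on an object; "newtons" is the grip in N (left out, the last holds). Time passes only in rows, so rows that repeat a pose let the fingers close. It gives the time, the measured TCP pose, the force and the opening at its end, in the units of the state.
- monitor.get_obs(): the state, without advancing time (a new reading comes with each control period).
- read_camera(name): name is "scene" or "top"; returns (picture, depth): 384x512x3 uint8, red, green, blue; 384x512 float32, m along the optical axis (not along the pixel's ray), 0 where there is no reading.
- camera_model(name): a dict with "fx", "fy", "cx", "cy" (pixels), "xyz" and "attitude" of the camera in the world. Camera axes: x right, y down, z forward; pixel columns grow to the right and rows downward; lengths in m; the calibration is good to about 2 mm. A picture is of the moment at which its call begins. camera_model takes no time and is no camera call.
- env.sign_off(): hands the job in, once; it reports no verdict.
Trained networks look in the newest picture that a camera, given by its name, has taken for a name from the list of things; names that differ only in an ending like _2 or _b are one class to them, and where a whole thing is asked for, a point or a joint stands for the part that bears it (a point fixed in the world has none). Each returns a list of dicts, best first, with "p" (0 to 1); they miss things now and then, are a little off and sometimes report something else, mostly with a low value. They report only what shows in the picture. A call takes as long as a camera call. They do not tell look-alikes from the thing itself.
- regions_of(camera, thing): "pixels" (384x512 bool, what is visible of it) and "pixel" ([column, row] in pixels, amid what is visible of it).
The state is a dict: "time_s": time; "qpos": joint angles; "joint_velocities": joint speeds; "effort": joint torques, N m; "tool_pos": TCP position; "tool_rot": TCP orientation; "force": force on the tool from outside, world axes, zero at the start; "wrist_torque": the same for the moment, N m; "grip_width": finger opening in m.
Only numpy, scipy, OpenCV 4.12 (cv2) and the standard library are available. Lean on these libraries where they do the work, as an engineer would, in place of code of your own. Each camera call takes 0.05 s, during which the arm holds its last target. There are 200 camera calls.

### The job

Move the black pump bottle that stands in front of the red-ringed hot valve onto the round wooden tray, standing fully on it. Then pick up the infrared thermometer, aim it square on at the black spot inside the red ring from 6 to 12 cm away without touching the valve, hold it steady there for two seconds, and stand it back upright, fully on its grey dock. Leave everything else where it is and tip nothing over.

Things in the scene. Friction and masses are not known exactly. Their poses are not given: they have to be found in the camera images.
- bottle: black pump bottle with a cream label band, standing in front of the hot valve: round body 54 across up to 104 high, then a shoulder and a pump head (30 x 16) whose top is 142 high; 0.2 to 0.4 kg. Origin at the centre of its underside, z up
- tray: fixed round light-wood tray, 140 across, flat top 12 above the work surface. Origin on the work surface under its centre
- thermometer: infrared spot thermometer standing upright on its grey dock: black round sensor hood below, 52 across and 45 high; yellow handle above it from 45 to 130, a box 40 (own x) by 30 (own y); black display cap 32 x 22 up to 140. Origin at the centre of its underside, z up. It measures along its own -z, straight out of the underside; about 0.18 kg
- lens (a point): the lens of the thermometer: centre of its underside, same axes as the thermometer; the line of sight runs along its -z
- dock: fixed grey round dock, 110 across, flat top 12 above the work surface, with a black disc 60 across marking the middle. Origin on the work surface under its centre
- hot_valve: fixed brushed-brass deck valve, about 85 x 80 x 85 (plus a stem and a red hand knob reaching 85 behind the origin along its +x, under 55 high); its top is a face sloped at 30 degrees that looks up and towards its own -x (roughly towards the robot), with a red ring 50 across round a matt black measuring spot. Origin on the work surface, 60 below the centre of the spot; z up
- hot_spot: centre of the red valve's matt black measuring spot, 36 across, in a red ring 50 across, 60 above the work surface (this point lies on the sloped face). Its z axis is the outward normal of the face: 30 degrees from vertical, leaning to the valve's -x; x points up the slope
- cold_valve: fixed brushed-brass deck valve, about 85 x 80 x 85 (plus a stem and a blue hand knob reaching 85 behind the origin along its +x, under 55 high); its top is a face sloped at 30 degrees that looks up and towards its own -x (roughly towards the robot), with a blue ring 50 across round a matt black measuring spot. Origin on the work surface, 60 below the centre of the spot; z up; not to be measured
- soap: cream soap bar, 85 x 55 x 26, lying flat; origin at the centre of its underside; a bystander
- amber_bottle: amber bottle with black cap, 56 across, 130 tall; origin at the centre of its underside; a bystander
- nail_brush: wooden nail brush, 90 x 40 x 34, bristles down; origin at the centre of its underside; a bystander
- jar: low white jar with a brass lid, 60 across, 55 tall; origin at the centre of its underside; a bystander
- tumbler: blue ceramic cup, 72 across, 95 tall; origin at the centre of its underside; a bystander
Not all that is in view belongs to the job. Leave any purple or turquoise look-alike of the bottle alone. There is more than one size of the tray; the job needs the larger.

How it is judged:
By the outcome, as a careful person would: the job done as asked, in the order asked, and still so for the second after the job is handed in, with the robot touching nothing.
It also fails if it takes over 72 s, if anything falls off the work surface, if the arm or the gripper's body presses on something with over 40 N, if the wrist force passes 120 N, or if a joint passes its speed limit or range.

## Working session

There is one attempt and no reset: what is moved stays moved. The work goes in short steps, Python scripts to look and compute and a tool call to move; the robot and the scene stay as the last step left them, time stands still between calls to the robot, and variables do not carry over. Pictures are saved under pics/ and viewed, about 8 in all and at most 12, crops included, and the job is handed in when it is done.

Besides the shell and the picture viewer there is one more tool, called after "Emit:" as a command line: name --pt "numbers of a row" for each row, then --argument value for the rest. step_arm: Moves the arm, as the interface text tells. Its arguments: {"type":"object","properties":{"deltas":{"type":"array"},"newtons":{"type":"number"}},"required":["deltas"]}

```bash
mkdir -p pics; cat > h.py <<'E'
import numpy as np, cv2
from cell import monitor, read_camera, camera_model, env, regions_of
from scipy.spatial.transform import Rotation as R
def rot(a): return R.from_euler('xyz',a,degrees=True).as_matrix()
def cloud(name,d):
    m=camera_model(name); v,u=np.mgrid[0:384,0:512]
    P=np.stack([(u-m['cx'])/m['fx']*d,(v-m['cy'])/m['fy']*d,d],-1)
    A=np.array(m['attitude'],float)
    M=rot(A) if A.shape==(3,) else A
    W=P@M.T+np.array(m['xyz']); W[d==0]=np.nan
    return W
E
python3 - <<'E'
from h import *
for n in('scene','top'):
    p,d=read_camera(n); cv2.imwrite(f'pics/{n}0.png',cv2.resize(p[:,:,::-1],(768,576)))
    print(n,camera_model(n)); W=cloud(n,d)
    for t in ['bottle','tray','thermometer','dock','hot_valve','cold_valve']+(['soap','amber_bottle','nail_brush','jar','tumbler'] if n=='top' else []):
        for r in regions_of(n,t)[:4]:
            q=W[r['pixels']]; print(t,round(r['p'],2),np.round(r['pixel']),len(q),np.round(np.nanmedian(q,0),3),'lo',np.round(np.nanpercentile(q,2,0),3),'hi',np.round(np.nanpercentile(q,98,0),3))
s=monitor.get_obs(); print(s)
E
```

```text
scene {'fx': 370.9230337132564, 'fy': 370.9230337132564, 'cx': 255.41183775162182, 'cy': 192.8543064836431, 'xyz': array([1.00760527, 0.63537447, 0.85720303]), 'attitude': array([-133.77454585,   -0.42804243,  143.15065269])}
bottle 0.79 [300. 249.] 783 [0.553 0.235 0.088] lo [0.516 0.167 0.002] hi [0.568 0.252 0.142]
bottle 0.75 [274. 227.] 668 [0.55  0.123 0.085] lo [0.522 0.095 0.006] hi [0.566 0.136 0.141]
bottle 0.38 [150. 176.] 577 [ 0.732 -0.271  0.068] lo [ 0.699 -0.324  0.008] hi [ 0.761 -0.256  0.096]
tray 0.9 [217. 151.] 720 [ 0.44  -0.342  0.011] lo [ 0.375 -0.413  0.002] hi [ 0.501 -0.283  0.015]
tray 0.65 [151. 176.] 607 [ 0.732 -0.272  0.068] lo [ 0.698 -0.324  0.008] hi [ 0.762 -0.256  0.096]
tray 0.58 [248. 126.] 295 [ 0.273 -0.397  0.008] lo [ 0.226 -0.451  0.   ] hi [ 0.317 -0.351  0.012]
thermometer 0.73 [253. 240.] 92 [0.622 0.114 0.06 ] lo [0.605 0.094 0.049] hi [0.64  0.133 0.071]
thermometer 0.56 [355. 268.] 831 [0.488 0.358 0.089] lo [0.389 0.309 0.   ] hi [0.498 0.374 0.153]
thermometer 0.33 [270. 302.] 796 [0.707 0.297 0.082] lo [0.676 0.264 0.006] hi [0.72
[... 2295 characters left out ...]
78 -0.258  0.098]
{'time_s': 0.95, 'qpos': array([70.42299696, 18.38954226, -4.01820022, 83.10905961,  1.29528528,
       78.54026755, -3.26271351]), 'joint_velocities': array([ 0.03600945, -0.08119321,  0.01459802, -0.04999734, -0.04832541,
       -0.01823956,  0.01180663]), 'effort': array([ 1.90741434e-05, -4.91103637e+01, -4.03460339e-01, -3.12779653e+01,
       -6.37048669e-02,  3.35468666e-02,  1.26417012e-05]), 'tool_pos': array([ 0.22640766, -0.6093101 ,  0.20670059]), 'tool_rot': array([-21.06857925,  89.99325954, -90.68341064]), 'force': array([ 0.55008032,  1.12795519, -0.19195479]), 'wrist_torque': array([ 0.04112102, -0.00843234,  0.01677907]), 'grip_width': 0.08657233025285993}
```

View images.

View pics/scene0.png

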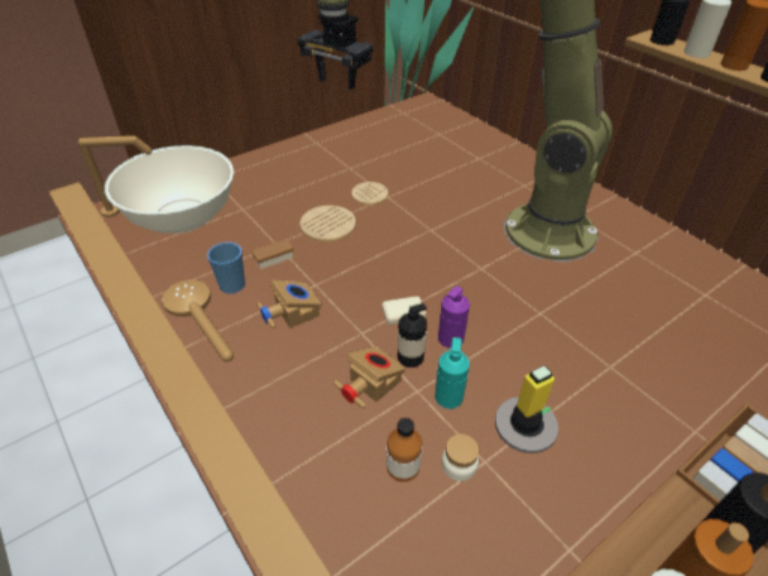

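View pics/top0.png

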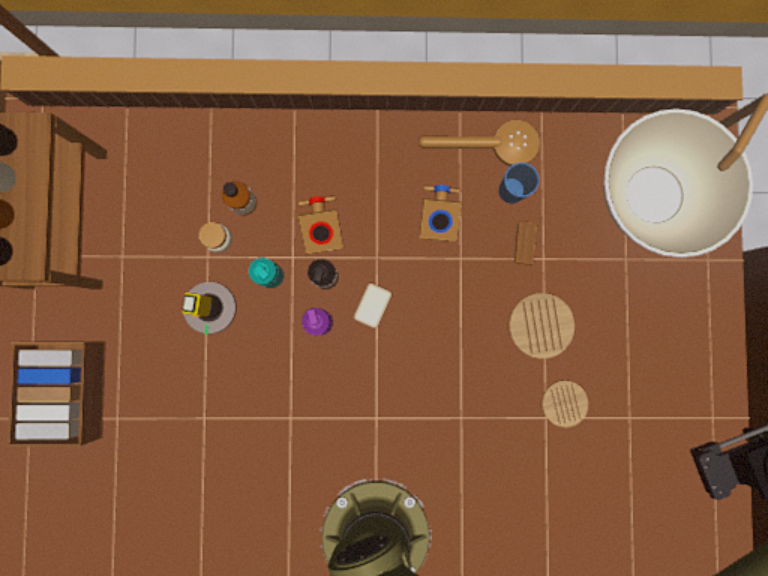

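Candidates for the bottle (top view, enlarged pixels): black (322,272), turquoise (264,271), purple (317,321). Black with the cream band, directly in front of the red-ringed valve (320,232), fits. For the tray: the disc at (542,326) is the larger, and (565,403) the smaller. Next I'll confirm in a crop and get precise fits.

```bash
cat > m.py <<'E'
from h import *
from scipy.optimize import least_squares
def both():
    X=[];C=[]
    for n in('scene','top'):
        p,d=read_camera(n); W=cloud(n,d); k=np.isfinite(W[...,0]); X.append(W[k]);C.append(p[k].astype(float))
    return X,C
def near(X,c,r,z0,z1): return (np.hypot(X[:,0]-c[0],X[:,1]-c[1])<r)&(X[:,2]>z0)&(X[:,2]<z1)
def circ(P,c,r): return least_squares(lambda q:np.hypot(P[:,0]-q[0],P[:,1]-q[1])-r,c,loss='soft_l1',f_scale=.002).x
E
python3 - <<'E'
from m import *
X,C=both()
for i in (0,1):
    x,c=X[i],C[i]; print('cam',i)
    for nm,cc in(('bottle',(.54,.107)),('teal',(.54,.22)),('purple',(.448,.116))):
        k=near(x,cc,.045,.03,.1); q=circ(x[k],cc,.027); k2=near(x,cc,.045,.12,.2)
        print(nm,k.sum(),np.round(q,4),'top',np.round(np.nanpercentile(x[k2,2],95),4),np.round(np.median(x[k2],0),3))
    # red ring
    k=near(x,(.635,.115),.05,.03,.1)&(c[:,0]>110)&(c[:,1]<.35*c[:,0])&(c[:,2]<.35*c[:,0])
    k&=x[:,0]<.675
    P=x[k]; print('ring',k.sum(),np.round(P.mean(0),4),np.round(P.min(0),3),np.round(P.max(0),3))
    k=near(x,P.mean(0),.028,.03,.1); Q=x[k]; m=Q.mean(0); s=np.linalg.svd(Q-m)[2][2]; s*=np.sign(s[2]); print('normal',np.round(s,3),'yaw',np.degrees(np.arctan2(-s[1],-s[0])),'tilt',np.degrees(np.arccos(s[2])),len(Q))
    k=near(x,(.71,.12),.045,.02,.07)&(c[:,0]>90)&(c[:,1]<.35*c[:,0])&(x[:,0]>.68); print('knob',k.sum(),np.round(x[k].mean(0),4))
    # yellow handle
    k=near(x,(.475,.345),.06,.05,.17)&(c[:,0]>90)&(c[:,2]<.5*c[:,0])&(c[:,1]>.6*c[:,0]); Y=x[k]; print('yel',k.sum(),np.round(Y.min(0),4),np.round(Y.max(0),4))
    r=cv2.minAreaRect((Y[:,:2]*1000).astype(np.float32)); print('rect',r)
    k=near(x,(.475,.345),.06,.13,.2); print('thermo top',np.round(np.median(x[k],0),4),np.round(np.percentile(x[k,2],95),4))
    for nm,cc,rr in(('dock',(.473,.345),.065),('tray',(.44,-.351),.085)):
        k=near(x,cc,rr,.007,.018); r=cv2.minEnclosingCircle((x[k][:,:2]*1000).astype(np.float32)); print(nm,k.sum(),r,np.median(x[k,2]))
    np.save(f'x{i}.npy',x);np.save(f'c{i}.npy',c)
a,_=read_camera('scene'); b,_=read_camera('top')
cv2.imwrite('pics/crop1.png',np.hstack([cv2.resize(a[190:310,210:380,::-1],None,fx=3,fy=3)[:360,:390],cv2.resize(b[150:270,290:420,::-1],None,fx=3,fy=3)]))
s=monitor.get_obs(); print(np.round(rot(s['tool_rot']),3))
E
```

```text
cam 0
bottle 304 [0.5384 0.1088] top 0.1434 [0.539 0.114 0.139]
teal 328 [0.5404 0.2245] top 0.1431 [0.541 0.225 0.14 ]
purple 300 [0.4415 0.1194] top 0.1429 [0.449 0.126 0.14 ]
ring 36 [0.6286 0.1209 0.0639] [0.608 0.097 0.052] [0.641 0.137 0.071]
normal [-0.483 -0.019  0.876] yaw 2.2379639463951637 tilt 28.894320616490074 179
knob 66 [0.6991 0.1306 0.0378]
yel 436 [0.4567 0.3339 0.0527] [0.4964 0.3678 0.1458]
rect ((474.92803955078125, 351.3379821777344), (29.657262802124023, 40.86762237548828), 80.4886703491211)
thermo top [0.4811 0.3548 0.1457] 0.1537
dock 784 ((471.87255859375, 353.1117858886719), 55.8633918762207) 0.011682663258060555
tray 661 ((437.06646728515625, -350.9296569824219), 72.16033935546875) 0.011668703493029287
cam 1
bottle 44 [0.5418 0.1087] top 0.1449 [0.535 0.109 0.141]
teal 78 [0.5434 0.2245] top 0.145 [0.539 0.219 0.142]
purple 32 [0.4448 0.1189] top 0.1447 [0.45  0.121 0.14 ]
ring 96 [0.6259 0.1159 0.0607] [0.605 0.093 0.048] [0.645 0.139 0.076]
normal [-0.506 -0.092  0.857] yaw 10.274833533246367 tilt 30.97740391334175 289
knob 40 [0.6978 0.1272 0.0441]
yel 148 [0.4544 0.332  0.0643] [0.4957 0.3631 0.155 ]
rect ((474.3858642578125, 347.4011535644531), (28.898544311523438, 41.321327209472656), 85.6892318725586)
thermo top [0.4755 0.3449 0.1492] 0.1557
dock 572 ((474.07586669921875, 350.92724609375), 55.2265510559082) 0.012323781636928932
tray 1429 ((434.9066467285156, -345.48541259765625), 77.413330078125) 0.012253615396951245
[[ 0.     0.937  0.348]
 [-0.     0.348 -0.937]
 [-1.    -0.     0.   ]]
```

View pics/crop1.png

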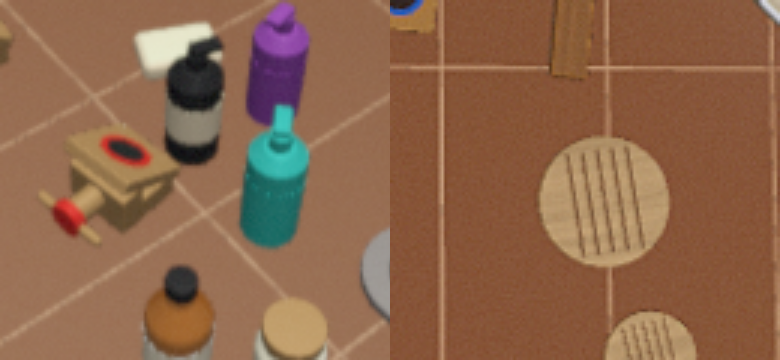

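The crop shows the black bottle with cream band (left half, about 193,115) right in front of the red ring (125,150), with the turquoise and purple bottles beside it. The larger tray is at right-half (605,200). I'll move above the bottle with the jaws on the diagonal.

Emit:
step_arm --pt "1 0 0.544 -0.564 -24.6" --pt "1 0 0.544 -0.564 -24.6" --pt "1 0 0.544 -0.564 -24.6" --pt "1 0 0.544 -0.564 -24.6" --pt "1 0 0.544 -0.564 -24.6" --pt "1 0 0.544 -0.564 -24.6" --pt "1 0 0.544 -0.564 -24.6" --pt "1 0 0.544 -0.564 -24.6" --pt "1 0 0.544 -0.564 -24.6" --pt "1 0 0.544 -0.564 -24.6" --pt "1 0 0.544 -0.564 -24.6" --pt "1 0 0.544 -0.564 -24.6" --newtons 20

```text
time_s: 2.65
tool_pos: [0.5272, 0.0796, 0.2072]
tool_rot: [14.8, 89.9, -30.3]
force: [0.4, -0.3, 0.8]
grip_width: 0.0871
```

Emit:
step_arm --pt "1 0 0 0 0"

```text
time_s: 2.78
tool_pos: [0.5268, 0.0845, 0.2069]
tool_rot: [128.5, 89.8, 84.0]
force: [-0.8, -0.4, 1.4]
grip_width: 0.0872
```

```bash
cat > go.py <<'E'
# usage: go.py x y z jaw_deg
import sys; from h import *
def go(x,y,z,j=None):
    s=monitor.get_obs(); M=rot(s['tool_rot']); d=M.T@(np.array([x,y,z])-s['tool_pos'])
    a=np.degrees(np.arctan2(M[1,2],M[0,2])); t=0 if j is None else -((j-a+90)%180-90)
    print(f"t={s['time_s']:.2f} pos",np.round(s['tool_pos'],4),'jaw %.1f'%a,'x-down',np.round(M[:,0],3),'| delta',np.round(d,4),'turn %.1f'%t,'q',np.round(s['qpos'],0),'f',np.round(s['force'],1),'w %.4f'%s['grip_width'])
if __name__=='__main__': go(*map(float,sys.argv[1:]))
E
python3 go.py .540 .1088 .098 -45
```

```text
t=2.77 pos [0.5268 0.0845 0.2069] jaw -44.5 x-down [ 0.     0.004 -1.   ] | delta [ 0.109   0.0262 -0.0073] turn 0.5 q [ 32.   8. -48.  98.   6.  76. -61.] f [-0.8 -0.4  1.4] w 0.0872
```

Emit:
step_arm --pt "1 0 0.026 -0.007 0.5" --pt "1 0.03 0.026 -0.007 0.5" --pt "1 0.07 0.026 -0.007 0.5" --pt "1 0.09 0.026 -0.007 0.5" --pt "1 0.09 0.026 -0.007 0.5"

```text
time_s: 3.4
tool_pos: [0.5389, 0.1004, 0.1156]
tool_rot: [-123.6, 89.8, -169.2]
force: [-0.0, 0.9, -0.1]
grip_width: 0.0871
```

```bash
python3 go.py .540 .1088 .098 -45
```

```text
t=3.40 pos [0.5389 0.1004 0.1156] jaw -45.6 x-down [-0.003 -0.001 -1.   ] | delta [ 0.0176  0.0067 -0.0052] turn -0.6 q [ 28.  15. -47. 103.  12.  67. -68.] f [-0.   0.9 -0.1] w 0.0871
```

Emit:
step_arm --pt "1 0.006 0.0067 -0.005 -0.6" --pt "1 0.0175 0.0067 -0.005 -0.6" --pt "1 0.0175 0.0067 -0.005 -0.6" --pt "1 0.0175 0.0067 -0.005 -0.6"

```text
time_s: 3.9
tool_pos: [0.5413, 0.1096, 0.0993]
tool_rot: [8.1, 90.0, -36.9]
force: [0.1, 0.6, 1.1]
grip_width: 0.0871
```

```bash
python3 go.py .540 .1088 .098 -45
```

```text
t=3.90 pos [0.5413 0.1096 0.0993] jaw -44.9 x-down [ 0. -0. -1.] | delta [ 0.0013 -0.0015 -0.0004] turn 0.1 q [ 27.  17. -47. 103.  13.  66. -69.] f [0.1 0.6 1.1] w 0.0871
```

Emit:
step_arm --pt "-0.3 0 0 0 0" --pt "-1 0 0 0 0" --pt "-1 0 0 0 0" --pt "-1 0 0 0 0" --pt "-1 0 0 0 0" --pt "-1 0 0 0 0" --newtons 25

```text
time_s: 4.65
tool_pos: [0.5412, 0.1099, 0.0993]
tool_rot: [47.6, 90.0, 2.7]
force: [-1.2, -0.1, 8.2]
grip_width: 0.035
```

```bash
python3 go.py .540 .1088 .27 -45
```

```text
t=4.65 pos [0.5412 0.1099 0.0993] jaw -44.9 x-down [ 0.  0. -1.] | delta [-1.707e-01 -1.600e-03 -1.000e-04] turn 0.1 q [ 27.  17. -47. 103.  13.  66. -69.] f [-1.2 -0.1  8.2] w 0.0350
```

```bash
python3 - <<'E'
from h import *
a,d=read_camera('scene'); b,_=read_camera('top')
cv2.imwrite('pics/g1.png',np.hstack([cv2.resize(a[150:280,210:340,::-1],(390,390)),cv2.resize(b[140:240,160:260,::-1],(390,390))]))
E
python3 go.py .54 .1088 .098 -45
```

```text
t=4.75 pos [0.5425 0.1096 0.1003] jaw -44.9 x-down [ 0.003 -0.    -1.   ] | delta [ 0.0023 -0.0023 -0.0012] turn 0.1 q [ 27.  17. -47. 103.  13.  66. -69.] f [-0.9 -0.7  4.3] w 0.0312
```

View pics/g1.png

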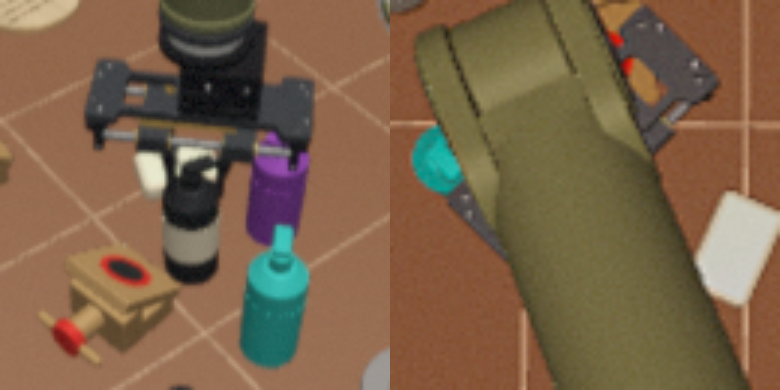

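Emit:
step_arm --pt "1 0 0 0 0" --pt "1 0 0 0 0" --pt "1 0 0 0 0" --pt "1 0 0 0 0"

```text
time_s: 5.25
tool_pos: [0.5408, 0.1094, 0.0987]
tool_rot: [-107.9, 90.0, -152.8]
force: [-0.1, -0.4, -1.1]
grip_width: 0.0631
```

```bash
python3 go.py .54 .1088 .098 -45; python3 - <<'E'
from m import *
a,d=read_camera('scene'); W=cloud('scene',d)
r=[r for r in regions_of('scene','bottle')]
for q in r: print(q['p'],q['pixel'])
x=W[np.isfinite(W[...,0])]
for z0,z1 in((.01,.03),(.03,.05),(.05,.07),(.07,.08)):
    k=near(x,(.54,.109),.05,z0,z1); P=x[k]; print(z0,k.sum(),np.round(circ(P,(.54,.109),.027),4))
for c in((.5405,.2245),(.443,.119)):
  for z in np.arange(.06,.145,.006):
    k=near(x,c,.045,z-.003,z+.003); P=x[k]
    if len(P)>5: q=least_squares(lambda q:np.hypot(P[:,0]-c[0],P[:,1]-c[1])-q[0],[.02]).x; print('%.3f r=%.3f'%(z,q[0]),end=' ')
  print()
cv2.imwrite('pics/g2.png',cv2.resize(a[150:280,210:340,::-1],(520,520)))
E
```

```text
t=5.25 pos [0.5408 0.1094 0.0987] jaw -44.9 x-down [-0.001 -0.    -1.   ] | delta [ 0.0007 -0.001  -0.0002] turn 0.1 q [ 27.  17. -47. 103.  13.  66. -69.] f [-0.1 -0.4 -1.1] w 0.0631
0.89 [273.9, 226.4]
0.79 [299.6, 215.8]
0.57 [299.7, 250.4]
0.01 80 [0.5367 0.1094]
0.03 86 [0.5378 0.1092]
0.05 90 [0.5377 0.1095]
0.07 40 [0.5375 0.1097]
0.060 r=0.027 0.066 r=0.027 0.072 r=0.027 0.078 r=0.027 0.084 r=0.027 0.090 r=0.027 0.096 r=0.027 0.102 r=0.026 0.108 r=0.022 0.114 r=0.015 0.120 r=0.012 0.126 r=0.010 0.132 r=0.009 0.138 r=0.010 0.144 r=0.011 
0.060 r=0.026 0.066 r=0.027 0.072 r=0.026 0.078 r=0.026 0.084 r=0.026 0.090 r=0.026 0.096 r=0.026 0.102 r=0.025 0.108 r=0.022 0.114 r=0.017 0.138 r=0.018
```

View pics/g2.png

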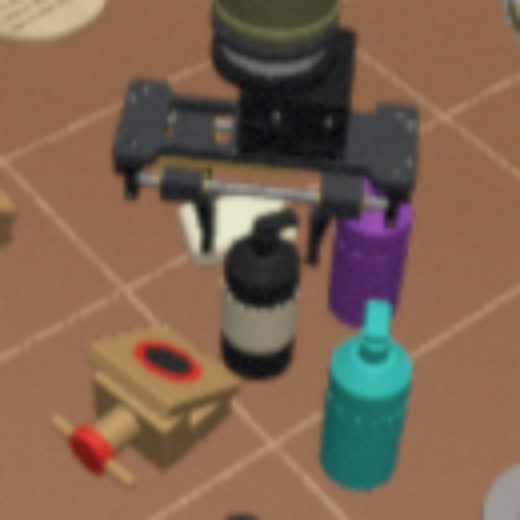

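```bash
python3 - <<'E'
from m import *
a,d=read_camera('scene'); W=cloud('scene',d)
s=monitor.get_obs(); M=rot(s['tool_rot']); L=(W-s['tool_pos'])@M
print(s['grip_width'],s['tool_pos'])
k=np.isfinite(L[...,0])&(abs(L[...,1])<.04)&(abs(L[...,2])>.029)&(abs(L[...,2])<.065)&(L[...,0]>-.06)&(L[...,0]<.04)
v,u=np.nonzero(k)
for sg in(1,-1):
    for x0 in np.arange(-.06,.04,.01):
        m=k&(np.sign(L[...,2])==sg)&(L[...,0]>=x0)&(L[...,0]<x0+.01); P=L[m]
        if len(P): print(sg,round(x0,2),len(P),'y',np.round(np.percentile(P[:,1],[5,50,95]),3),'z',np.round(np.percentile(P[:,2],[5,50,95]),3))
E
```

```text
0.07499256442715331 [0.54088082 0.10946813 0.09876102]
1 -0.06 18 y [0.002 0.01  0.012] z [0.035 0.041 0.047]
1 -0.05 9 y [-0.003  0.009  0.012] z [0.035 0.039 0.045]
1 -0.04 12 y [-0.003  0.009  0.011] z [0.035 0.038 0.042]
1 -0.03 9 y [-0.004  0.009  0.012] z [0.035 0.039 0.042]
1 -0.02 4 y [-0.004  0.01   0.01 ] z [0.036 0.038 0.041]
-1 -0.06 11 y [0.009 0.01  0.013] z [-0.047 -0.043 -0.038]
-1 -0.05 8 y [0.008 0.01  0.011] z [-0.046 -0.041 -0.038]
-1 -0.04 10 y [0.006 0.01  0.011] z [-0.044 -0.04  -0.036]
-1 -0.03 10 y [0.008 0.01  0.011] z [-0.043 -0.04  -0.037]
-1 -0.02 2 y [0.009 0.009 0.01 ] z [-0.043 -0.042 -0.041]
-1 -0.01 1 y [-0.038 -0.038 -0.038] z [-0.063 -0.063 -0.063]
-1 0.0 1 y [-0.039 -0.039 -0.039] z [-0.064 -0.064 -0.064]
-1 0.01 3 y [-0.04  -0.04  -0.038] z [-0.065 -0.065 -0.06 ]
-1 0.02 2 y [-0.037 -0.018  0.001] z [-0.061 -0.046 -0.031]
-1 0.03 5 y [-0.04  -0.038  0.003] z [-0.064 -0.063 -0.029]
```

```bash
cat > tip.py <<'E'
from m import *
def tip(n='scene'):
    a,d=read_camera(n); W=cloud(n,d); s=monitor.get_obs(); M=rot(s['tool_rot']); L=(W-s['tool_pos'])@M; w=s['grip_width']/2
    c=a.astype(float).max(-1)
    A=np.nan_to_num(L,nan=9)
    f=(abs(A[...,1])<.016)&(abs(A[...,2])>w-.004)&(abs(A[...,2])<w+.018)&(A[...,0]>-.08)&(A[...,0]<.03)&(c<90)
    for sg in(1,-1):
        m=f&(np.sign(A[...,2])==sg); P=A[m]; print('finger',sg,m.sum(),'tool-x hist',np.histogram(P[:,0],np.arange(-.08,.035,.005))[0],'mean y %.3f z %.3f'%(np.median(P[:,1]),np.median(P[:,2])), 'max %.4f'%P[:,0].max())
    b=(abs(A[...,1])<.06)&(abs(A[...,2])<.11)&(A[...,0]<-.02)&(A[...,0]>-.15)&(c<110)&(abs(A[...,2])>w+.02)
    print('body tool-x',np.histogram(A[b][:,0],np.arange(-.15,-.015,.01)),'z ext',np.percentile(A[b][:,2],[1,99]),'y ext',np.percentile(A[b][:,1],[1,99]))
tip()
E
python3 tip.py
```

```text
finger 1 50 tool-x hist [1 1 5 5 7 6 5 3 3 4 5 3 2 0 0 0 0 0 0 0 0 0] mean y 0.010 z 0.042 max -0.0175
finger -1 51 tool-x hist [0 0 2 7 8 4 5 6 6 4 2 5 2 0 0 0 0 0 0 0 0 0] mean y 0.010 z -0.043 max -0.0183
body tool-x (array([  0,  24, 518,  58,  94,  42,   8,   0,   0,   0,   1,   0,   2]), array([-0.15, -0.14, -0.13, -0.12, -0.11, -0.1 , -0.09, -0.08, -0.07,
       -0.06, -0.05, -0.04, -0.03, -0.02])) z ext [-0.09436344  0.09320124] y ext [-0.03387432  0.03860096]
```

The camera shows the fingertips about 35 mm higher than the reported TCP implies. The gripper body has the same offset, so this is a bias along tool x, and I'll correct for it. Fingers are open and the bottle hasn't moved, so I'm descending by that amount.

Emit:
step_arm --pt "1 0.01 -0.001 0 0" --pt "1 0.02 -0.001 0 0" --pt "1 0.03 -0.001 0 0" --pt "1 0.035 -0.001 0 0" --pt "1 0.035 -0.001 0 0"

```text
time_s: 6.08
tool_pos: [0.5401, 0.109, 0.0636]
tool_rot: [-135.2, 89.9, 179.9]
force: [0.0, 0.7, -0.1]
grip_width: 0.0869
```

```bash
python3 go.py .54 .109 .063 -45; python3 tip.py
```

```text
t=6.08 pos [0.5401 0.109  0.0636] jaw -44.9 x-down [-0.001  0.    -1.   ] | delta [ 0.0006 -0.     -0.0001] turn 0.1 q [ 26.  19. -46. 105.  15.  62. -71.] f [ 0.   0.7 -0.1] w 0.0869
finger 1 51 tool-x hist [0 0 3 5 9 4 5 3 4 5 4 5 3 1 0 0 0 0 0 0 0 0] mean y 0.009 z 0.047 max -0.0142
finger -1 46 tool-x hist [0 0 0 6 5 6 6 4 5 4 2 4 3 1 0 0 0 0 0 0 0 0] mean y 0.009 z -0.048 max -0.0129
body tool-x (array([  0,  14, 468,  46,  84,  38,   9,   0,   0,   0,   0,   2,   7]), array([-0.15, -0.14, -0.13, -0.12, -0.11, -0.1 , -0.09, -0.08, -0.07,
       -0.06, -0.05, -0.04, -0.03, -0.02])) z ext [-0.09507954  0.09289026] y ext [-0.04114789  0.03833072]
```

Emit:
step_arm --pt "-1 0 0 0 0" --pt "-1 0 0 0 0" --pt "-1 0 0 0 0" --pt "-1 0 0 0 0" --newtons 25

```text
time_s: 6.62
tool_pos: [0.5403, 0.1091, 0.0642]
tool_rot: [-171.7, 90.0, 143.4]
force: [-1.3, 1.0, 0.8]
grip_width: 0.0551
```

```bash
python3 go.py .436 -.350 .25
```

```text
t=6.62 pos [0.5403 0.1091 0.0642] jaw -44.9 x-down [-0.  0. -1.] | delta [-0.1858 -0.3988  0.2503] turn 0.0 q [ 26.  19. -46. 105.  15.  62. -71.] f [-1.3  1.   0.8] w 0.0551
```

Emit:
step_arm --pt "-1 -0.04 0 0 0" --pt "-1 -0.09 0 0 0" --pt "-1 -0.12 -0.02 0.012 0" --pt "-1 -0.12 -0.06 0.037 0" --pt "-1 -0.12 -0.11 0.069 0" --pt "-1 -0.12 -0.16 0.1 0" --pt "-1 -0.12 -0.21 0.132 0" --pt "-1 -0.12 -0.26 0.163 0" --pt "-1 -0.12 -0.31 0.194 0" --pt "-1 -0.12 -0.35 0.22 0" --pt "-1 -0.12 -0.38 0.239 0" --pt "-1 -0.12 -0.399 0.25 0"

```text
time_s: 8.12
tool_pos: [0.4343, -0.3517, 0.183]
tool_rot: [-170.5, 89.9, 144.5]
force: [-0.1, 1.1, -3.7]
grip_width: 0.053
```

Emit:
step_arm --pt "-1 0 0 0 0" --pt "-1 0 0 0 0" --pt "-1 0 0 0 0"

```text
time_s: 8.5
tool_pos: [0.4367, -0.3482, 0.1843]
tool_rot: [110.9, 90.0, 66.1]
force: [0.1, 0.7, -3.8]
grip_width: 0.0531
```

```bash
python3 go.py .437 -.350 .0772; python3 - <<'E'
from m import *
X,C=both()
for i in(0,1):
    s=monitor.get_obs(); t=s['tool_pos']; x=X[i]; k=near(x,t,.045,t[2]-.065,t[2]+.015); print(k.sum(), np.round(circ(x[k],t[:2],.027),4), 'minz',np.round(np.percentile(x[near(x,t,.03,.03,.3),2],[1,3]),4))
    k=near(x,(.437,-.35),.085,.007,.018); print(cv2.minEnclosingCircle((x[k][:,:2]*1000).astype(np.float32)))
E
```

```text
t=8.50 pos [ 0.4367 -0.3482  0.1843] jaw -44.7 x-down [ 0.  0. -1.] | delta [ 0.1071 -0.001   0.0015] turn 0.0 q [ 61.  10. -28.  97.   5.  74. -13.] f [ 0.1  0.7 -3.8] w 0.0531
308 [ 0.4359 -0.3483] minz [0.1202 0.1237]
((437.5555419921875, -349.1493835449219), 72.64515686035156)
76 [ 0.4401 -0.3486] minz [0.1221 0.1254]
((444.6064147949219, -344.4986877441406), 73.40277862548828)
```

Emit:
step_arm --pt "-1 0.04 -0.001 0.0015 0" --pt "-1 0.08 -0.001 0.0015 0" --pt "-1 0.098 -0.001 0.0015 0" --pt "-1 0.104 -0.001 0.0015 0" --pt "-1 0.1075 -0.001 0.0015 0" --pt "-1 0.1075 -0.001 0.0015 0" --pt "-1 0.1075 -0.001 0.0015 0"

```text
time_s: 9.48
tool_pos: [0.4373, -0.3522, 0.0782]
tool_rot: [9.6, 89.9, -35.3]
force: [0.3, 1.8, 3.1]
grip_width: 0.0529
```

Emit:
step_arm --pt "0.2 0 0 0 0" --pt "0.6 0 0 0 0" --pt "1 0 0 0 0" --pt "1 0 0 0 0" --pt "1 0 0 0 0" --pt "1 -0.03 0 0 0" --pt "1 -0.08 0 0 0" --pt "1 -0.14 0 0 0" --pt "1 -0.16 0 0 0"

```text
time_s: 10.6
tool_pos: [0.4378, -0.3529, 0.2411]
tool_rot: [0.7, 89.6, -44.2]
force: [1.5, 0.2, -0.6]
grip_width: 0.0872
```

```bash
python3 - <<'E'
from m import *
X,C=both()
x,c=X[0],C[0]
k=near(x,(.437,-.35),.045,.03,.1); print('bottle',np.round(circ(x[k],(.437,-.35),.027),4),'top z',np.nanpercentile(x[near(x,(.437,-.35),.03,.03,.17),2],99))
for i in (0,1):
    x,c=X[i],C[i]
    k=near(x,(.475,.348),.06,.06,.17)&(c[:,0]>90)&(c[:,2]<.5*c[:,0])&(c[:,1]>.6*c[:,0]); Y=x[k]
    # fit box sides 40x30: distance of xy to nearest side
    def res(q,sw):
        a=q[2]; e=np.array([[np.cos(a),np.sin(a)],[-np.sin(a),np.cos(a)]]); L=abs((Y[:,:2]-q[:2])@e.T)-np.array([.02,.015])
        return np.where((L>0).all(1),np.hypot(*L.T),np.max(L,1))
    best=min((least_squares(res,[.474,.349,a],args=(0,),loss='soft_l1',f_scale=.002) for a in np.radians(np.arange(-90,90,15))),key=lambda r:r.cost)
    print('box',len(Y),np.round(best.x[:2],4),np.degrees(best.x[2]),best.cost)
    k=near(x,(.475,.348),.04,.015,.05); P=x[k]; print('hood',k.sum(),np.round(circ(P,(.473,.35),.026),4))
    k=near(x,(.473,.35),.065,.007,.016); print('dock',np.round(cv2.minEnclosingCircle((x[k][:,:2]*1000).astype(np.float32))[0],1))
E
python3 go.py .474 .35 .2 
```

```text
bottle [ 0.4368 -0.3518] top z 0.15449710671047198
box 424 [0.4729 0.3497] -8.319752086658319 0.00024082283551119974
hood 214 [0.4712 0.3491]
dock [471.6 352.7]
box 156 [0.4748 0.3506] -8.24984015715804 0.00018979976078184433
hood 113 [0.4766 0.3512]
dock [474.4 351.6]
t=10.70 pos [ 0.4376 -0.3529  0.2397] jaw -44.9 x-down [ 0.004 -0.004 -1.   ] | delta [ 0.037   0.5235 -0.4707] turn 0.0 q [ 62.   8. -28.  93.   4.  80. -12.] f [0.2 0.8 0.1] w 0.0869
```

Emit:
step_arm --pt "1 0 0.5235 -0.471 -126.6" --pt "1 0 0.5235 -0.471 -126.6" --pt "1 0 0.5235 -0.471 -126.6" --pt "1 0 0.5235 -0.471 -126.6" --pt "1 0 0.5235 -0.471 -126.6" --pt "1 0 0.5235 -0.471 -126.6" --pt "1 0 0.5235 -0.471 -126.6" --pt "1 0 0.5235 -0.471 -126.6" --pt "1 0 0.5235 -0.471 -126.6" --pt "1 0 0.5235 -0.471 -126.6" --pt "1 0 0.5235 -0.471 -126.6" --pt "1 0 0.5235 -0.471 -126.6"

```text
time_s: 12.2
tool_pos: [0.469, 0.3562, 0.2343]
tool_rot: [71.3, 89.7, 153.7]
force: [-0.6, 1.1, 0.0]
grip_width: 0.0868
```

Emit:
step_arm --pt "1 0 0 0 0" --pt "1 0 0 0 0"

```text
time_s: 12.45
tool_pos: [0.4723, 0.3499, 0.2355]
tool_rot: [157.2, 89.9, -121.3]
force: [0.3, -0.9, -0.3]
grip_width: 0.0871
```

```bash
python3 go.py .474 .350 .080 81.7
```

```text
t=12.45 pos [0.4723 0.3499 0.2355] jaw 81.5 x-down [-0.001 -0.002 -1.   ] | delta [ 0.1555 -0.0017  0.0007] turn -0.2 q [ 14.  22. -67.  88.  20.  83.  27.] f [ 0.3 -0.9 -0.3] w 0.0871
```

Emit:
step_arm --pt "1 0.05 -0.0017 0.0007 0" --pt "1 0.1 -0.0017 0.0007 0" --pt "1 0.13 -0.0017 0.0007 0" --pt "1 0.15 -0.0017 0.0007 0" --pt "1 0.155 -0.0017 0.0007 0" --pt "1 0.155 -0.0017 0.0007 0"

```text
time_s: 13.2
tool_pos: [0.4746, 0.3518, 0.0824]
tool_rot: [-61.9, 89.9, 19.8]
force: [-0.5, -0.2, 0.2]
grip_width: 0.0869
```

```bash
python3 go.py .474 .350 .080 81.7; python3 tip.py
```

```text
t=13.20 pos [0.4746 0.3518 0.0824] jaw 81.6 x-down [ 0.001  0.    -1.   ] | delta [ 0.0024  0.0003 -0.0019] turn -0.1 q [ 10.  29. -62.  99.  28.  69.  22.] f [-0.5 -0.2  0.2] w 0.0869
finger 1 46 tool-x hist [ 0  0  0  0  0  0  5  4  6  7 11  4  8  1  0  0  0  0  0  0  0  0] mean y -0.009 z 0.051 max -0.0147
finger -1 106 tool-x hist [ 3  6  6 10 10 10  5  9 12  7 11  9  8  0  0  0  0  0  0  0  0  0] mean y -0.006 z -0.046 max -0.0162
body tool-x (array([  0,   2, 621,  72,  91,  69,  28,   0,   0,   0,   0,   0,   0]), array([-0.15, -0.14, -0.13, -0.12, -0.11, -0.1 , -0.09, -0.08, -0.07,
       -0.06, -0.05, -0.04, -0.03, -0.02])) z ext [-0.0924388   0.09485285] y ext [-0.03843253  0.03532709]
```

Emit:
step_arm --pt "0 0 0 0 0" --pt "-1 0 0 0 0" --pt "-1 0 0 0 0" --pt "-1 0 0 0 0" --pt "-1 0 0 0 0" --pt "-1 0 0 0 0" --newtons 4

```text
time_s: 14.0
tool_pos: [0.4739, 0.3518, 0.0816]
tool_rot: [145.0, 90.0, -133.3]
force: [-0.7, 0.9, 0.5]
grip_width: 0.0349
```

Emit:
step_arm --pt "-1 0 0 0 0" --pt "-1 -0.001 0.005 0 0" --pt "-1 -0.001 0.009 0 0" --pt "-1 -0.002 0.0185 0 0" --pt "-1 -0.002 0.028 0 0" --pt "-1 -0.0015 0.037 0 0" --pt "-1 -0.0005 0.0465 0 0" --pt "-1 0.001 0.0555 0 0" --pt "-1 0.003 0.0595 0 0" --pt "-1 0.003 0.0595 0 0" --pt "-1 0.003 0.0595 0 0"

```text
time_s: 15.38
tool_pos: [0.4154, 0.3605, 0.0789]
tool_rot: [-74.5, 90.0, 7.2]
force: [0.4, -1.5, 5.1]
grip_width: 0.0297
```

```bash
cat > tilt.py <<'E'
from m import *
def tilt(sv=None):
    s=monitor.get_obs(); t=s['tool_pos']; M=rot(s['tool_rot'])
    for i,n in enumerate(('scene','top')):
        p,d=read_camera(n); W=cloud(n,d); c=p.astype(float); L=np.nan_to_num((W-t-[0,0,.034])@M,nan=9)
        k=(c[...,0]>90)&(c[...,2]<.5*c[...,0])&(c[...,1]>.6*c[...,0])&(np.linalg.norm(L,axis=-1)<.12); Y=L[k]
        if len(Y)<25: print(n,'few',len(Y)); continue
        # fit box in local (x down, y): |u|<=.02 along own x, height -.055+..: params a(tilt),cy offset, jaw half .015 along z
        def res(q):
            a=q[0]; ux=np.array([np.sin(a),-np.cos(a)]) # own x (local x,y) = -y tilted
            uz=np.array([-np.cos(a),-np.sin(a)])        # own z up, leaning +y
            e=Y[:,:2]-[q[1],q[2]]; 
            A=np.stack([abs(e@ux)-.02,abs(e@uz)-.0425,abs(Y[:,2]-q[3])-.015],1)
            o=np.maximum(A,0); return np.where((A>0).any(1),np.linalg.norm(o,axis=1),A.max(1))
        b=min((least_squares(res,[np.radians(a0),0.015,0,0],loss='soft_l1',f_scale=.002) for a0 in(0,15,30,40)),key=lambda r:r.cost)
        a=b.x[0]; ctr=b.x[1:4]; und=ctr+np.array([np.cos(a),np.sin(a)*1,0])*(.0875)
        w=M@und+t+[0,0,.034]; ax=M@np.array([-np.cos(a),-np.sin(a),0])
        print(n,len(Y),'tilt %.1f'%np.degrees(a),'boxctr local',np.round(ctr,4),'lens world',np.round(w,4),'axis',np.round(ax,3),'rms %.4f'%np.sqrt((b.fun**2).mean()))
        if sv and n=='scene': 
            u,v=[int(z) for z in np.argwhere(k).mean(0)[::-1]]; u=min(max(u,70),442); v=min(max(v,70),314)
            cv2.imwrite(sv,cv2.resize(p[v-70:v+70,u-70:u+70,::-1],(560,560)))
if __name__=='__main__':
    import sys; tilt(*(sys.argv[1:2]))
E
python3 go.py .474 .350 .08 81.7; python3 tilt.py pics/t1.png
```

```text
t=15.38 pos [0.4154 0.3605 0.0789] jaw 81.7 x-down [ 0.  0. -1.] | delta [-0.001  -0.0595 -0.0019] turn -0.0 q [ 10.  25. -65. 105.  25.  66.  19.] f [ 0.4 -1.5  5.1] w 0.0297
scene 381 tilt -3.9 boxctr local [ 0.0021 -0.0002  0.0002] lens world [0.4217 0.3598 0.0236] axis [-0.068  0.01   0.998] rms 0.0156
top few 9
```

View pics/t1.png

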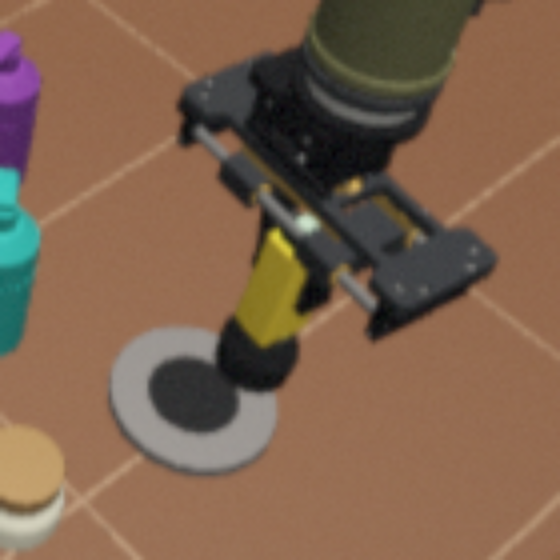

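```bash
sed -i "s/&(np.linalg.norm(L,axis=-1)<.12); Y/\&(abs(L[...,2])<.022)\&(abs(L[...,1])<.07)\&(L[...,0]>-.042)\&(L[...,0]<.08); Y/" tilt.py; python3 tilt.py
```

```text
scene 334 tilt -4.2 boxctr local [ 0.0152 -0.0012 -0.0006] lens world [0.423  0.3589 0.0104] axis [-0.072  0.01   0.997] rms 0.0012
top few 0
```

The hood slid on the dock and tilted only about 4°. I'll use the dock's rim as a stop instead: lift, stand the hood on the table on the robot side of the dock (free space), then tip it against the rim.

Emit:
step_arm --pt "-1 0 0 0 0" --pt "-1 0 0 0 0" --pt "-1 -0.03 0 0 0" --pt "-1 -0.06 0 0 0" --pt "-1 -0.06 -0.015 -0.03 10" --pt "-1 -0.06 -0.03 -0.06 20" --pt "-1 -0.06 -0.042 -0.0795 30" --pt "-1 -0.06 -0.042 -0.0795 40" --pt "-1 -0.06 -0.042 -0.0795 50" --pt "-1 -0.06 -0.042 -0.0795 60" --pt "-1 -0.06 -0.042 -0.0795 70" --pt "-1 -0.06 -0.042 -0.0795 80" --newtons 25

```text
time_s: 17.08
tool_pos: [0.4449, 0.2755, 0.1377]
tool_rot: [164.1, 89.9, 165.4]
force: [0.5, -0.4, -1.7]
grip_width: 0.0298
```

Emit:
step_arm --pt "-1 0 0 0 10" --pt "-1 0 0 0 21.7" --pt "-1 0 0 0 21.7" --pt "-1 0 0 0 21.7"

```text
time_s: 17.58
tool_pos: [0.4449, 0.2757, 0.1382]
tool_rot: [-158.2, 90.0, -178.1]
force: [-0.1, 0.6, -1.5]
grip_width: 0.0301
```

```bash
python3 go.py .4454 .2757 .068 -20; python3 tilt.py
```

```text
t=17.57 pos [0.4449 0.2757 0.1382] jaw -19.8 x-down [-0.001 -0.    -1.   ] | delta [0.0702 0.0002 0.0005] turn 0.2 q [ 14.  11. -53. 105.   9.  69. -62.] f [-0.1  0.6 -1.5] w 0.0301
scene 286 tilt -4.1 boxctr local [ 0.0148 -0.002  -0.0008] lens world [0.4413 0.2681 0.07  ] axis [0.025 0.068 0.997] rms 0.0015
top 77 tilt -6.1 boxctr local [ 0.0098 -0.0003  0.0003] lens world [0.4419 0.2664 0.0753] axis [0.037 0.101 0.994] rms 0.0009
```

Emit:
step_arm --pt "-1 0.03 0 0 0" --pt "-1 0.05 0 0 0" --pt "-1 0.06 0 0 0" --pt "-1 0.066 0 0 0" --pt "-1 0.069 0 0 0" --pt "-1 0.069 0 0 0"

```text
time_s: 18.42
tool_pos: [0.4454, 0.2759, 0.0699]
tool_rot: [33.4, 90.0, 13.4]
force: [-1.0, 0.5, -1.2]
grip_width: 0.0298
```

Emit:
step_arm --pt "-1 0.002 0 0 0" --pt "-1 0.002 0.003 0 0" --pt "-1 0.002 0.009 0 0" --pt "-1 0.001 0.014 0 0" --pt "-1 0.0006 0.0187 0 0" --pt "-1 0.0004 0.0268 0 0" --pt "-1 0.0009 0.035 0 0" --pt "-1 0.002 0.0425 0 0" --pt "-1 0.004 0.05 0 0" --pt "-1 0.005 0.052 0 0" --pt "-1 0.005 0.052 0 0" --newtons 4

```text
time_s: 19.8
tool_pos: [0.4628, 0.3248, 0.0644]
tool_rot: [158.8, 90.0, 138.8]
force: [0.2, -0.2, -0.7]
grip_width: 0.0298
```

```bash
python3 go.py .4454 .2757 .068 -20; python3 tilt.py pics/t2.png
```

```text
t=19.80 pos [0.4628 0.3248 0.0644] jaw -20.0 x-down [-0.  0. -1.] | delta [-0.0036 -0.0521  0.0004] turn 0.0 q [  4.  22. -50. 103.  19.  63. -72.] f [ 0.2 -0.2 -0.7] w 0.0298
scene 87 tilt -25.2 boxctr local [ 0.0117 -0.0111 -0.0008] lens world [0.4455 0.2798 0.0075] axis [0.146 0.399 0.905] rms 0.0027
top 155 tilt -28.3 boxctr local [ 0.0162 -0.015   0.0013] lens world [0.4447 0.2714 0.0052] axis [0.163 0.446 0.88 ] rms 0.0014
```

View pics/t2.png

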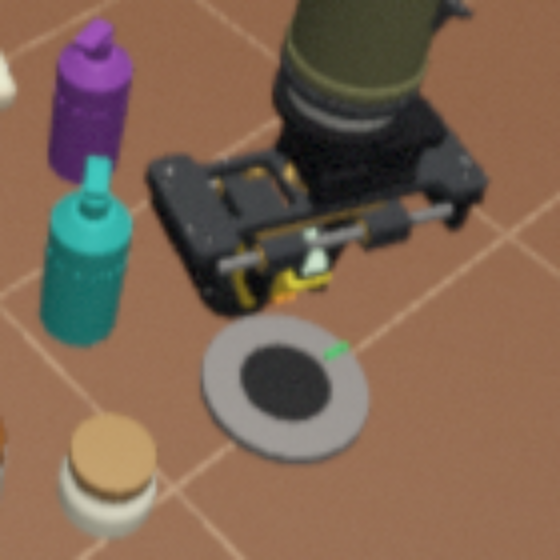

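Emit:
step_arm --pt "-1 0.0015 0.003 0 0" --pt "-1 0.0015 0.003 0 0" --pt "-1 0.0015 0.003 0 0" --pt "-1 0 0.003 0 0" --pt "-1 -0.04 0 0 0" --pt "-1 -0.09 -0.01 0 0" --pt "-1 -0.13 -0.02 0 0" --pt "-1 -0.15 -0.02 0 0" --pt "-1 -0.15 -0.02 0 0" --newtons 30

```text
time_s: 21.02
tool_pos: [0.4569, 0.3069, 0.2153]
tool_rot: [55.1, 89.8, 35.1]
force: [-0.2, -0.7, -3.1]
grip_width: 0.0295
```

```bash
python3 tilt.py; python3 - <<'E'
from m import *
X,C=both()
for i in(0,1):
    x,c=X[i],C[i]
    red=(c[:,0]>100)&(c[:,1]<.4*c[:,0])&(c[:,2]<.4*c[:,0])
    k=near(x,(.63,.117),.04,.035,.09)&red; P=x[k]
    k2=near(x,(.63,.118),.019,.035,.09); Q=x[k2|k]; m=Q.mean(0); n=np.linalg.svd(Q-m)[2][2]; n*=np.sign(n[2])
    # circle in plane 30deg, yaw .15
    y=np.radians(8.5); ex=np.array([np.cos(y)*.866,np.sin(y)*.866,.5]); ey=np.array([-np.sin(y),np.cos(y),0])
    uv=np.stack([(P-m)@ex,(P-m)@ey],1); cc=circ(uv,[0,0],.0215); print('ring',len(P),'spot',np.round(m+cc[0]*ex+cc[1]*ey,4),'n',np.round(n,3),'yaw %.1f tilt %.1f'%(np.degrees(np.arctan2(-n[1],-n[0])),np.degrees(np.arccos(n[2]))),'rad',np.round(np.percentile(np.linalg.norm(uv-cc,axis=1),[5,50,95]),4))
    # top plate outline
    k=near(x,(.635,.118),.07,.03,.09)&~((x[:,0]>.685)); r=cv2.minAreaRect((x[k][:,:2]*1000).astype(np.float32)); print('plate',k.sum(),r)
    k=near(x,(.71,.12),.05,.015,.06)&red&(x[:,0]>.68); print('knob',x[k].mean(0))
E
python3 go.py .54 .1 .2 98.5
```

```text
scene 191 tilt -28.8 boxctr local [ 0.0115 -0.0126 -0.0009] lens world [0.4376 0.2559 0.161 ] axis [0.162 0.45  0.878] rms 0.0013
top 224 tilt -30.0 boxctr local [ 0.0169 -0.0156  0.0011] lens world [0.4379 0.2508 0.1565] axis [0.169 0.469 0.867] rms 0.0027
ring 51 spot [0.6241 0.1163 0.0608] n [-0.478 -0.08   0.875] yaw 9.5 tilt 29.0 rad [0.0154 0.0194 0.0227]
plate 766 ((637.4693603515625, 117.56885528564453), (100.01007080078125, 79.02124786376953), 9.127861022949219)
knob [0.69918484 0.13052971 0.03754864]
ring 103 spot [0.6251 0.1155 0.0596] n [-0.504 -0.08   0.86 ] yaw 9.0 tilt 30.7 rad [0.017  0.0209 0.0241]
plate 717 ((638.7584228515625, 116.36845397949219), (96.35276794433594, 78.01363372802734), 9.787665367126465)
knob [0.6976185  0.12725884 0.04423451]
t=21.23 pos [0.4553 0.3055 0.2126] jaw -20.0 x-down [-0.003 -0.001 -1.   ] | delta [ 0.0125 -0.1642  0.1499] turn 61.5 q [ 11.  11. -53.  96.   9.  78. -64.] f [-0.1  0.5 -2.6] w 0.0296
```

Emit:
step_arm --pt "-1 -0.04 0 0 0" --pt "-1 -0.05 -0.01 0.01 -10" --pt "-1 -0.05 -0.03 0.025 -20" --pt "-1 -0.05 -0.05 0.04 -30" --pt "-1 -0.05 -0.07 0.055 -40" --pt "-1 -0.05 -0.09 0.07 -50" --pt "-1 -0.05 -0.11 0.085 -60" --pt "-1 -0.05 -0.13 0.1 -70" --pt "-1 -0.05 -0.15 0.115 -80" --pt "-1 -0.05 -0.16 0.13 -90" --pt "-1 -0.05 -0.169 0.137 -100" --pt "-1 -0.05 -0.169 0.137 -110"

```text
time_s: 22.72
tool_pos: [0.5268, 0.0987, 0.2628]
tool_rot: [84.5, 89.8, 174.8]
force: [0.7, 0.9, -3.4]
grip_width: 0.03
```

Emit:
step_arm --pt "-1 0 0 0 -9.2" --pt "-1 0 0 0 -9.2" --pt "-1 0 0 0 -9.2"

```text
time_s: 23.1
tool_pos: [0.5267, 0.1001, 0.2638]
tool_rot: [74.7, 89.9, 173.7]
force: [-0.7, 0.8, -2.2]
grip_width: 0.0298
```

```bash
python3 go.py .526 .100 .1916 99.2; python3 tilt.py
```

```text
t=23.10 pos [0.5267 0.1001 0.2638] jaw 99.1 x-down [-0.001  0.    -1.   ] | delta [ 0.0722  0.0006 -0.    ] turn -0.1 q [ 38.   8. -56.  93.   7.  83.  80.] f [-0.7  0.8 -2.2] w 0.0298
scene 492 tilt -29.6 boxctr local [ 0.0117 -0.0121 -0.0002] lens world [0.5813 0.1087 0.2101] axis [-0.487 -0.078  0.87 ] rms 0.0012
top few 0
```

Emit:
step_arm --pt "-1 0.03 0 0 0" --pt "-1 0.055 0 0 0" --pt "-1 0.068 0 0 0" --pt "-1 0.072 0.0005 0 0" --pt "-1 0.072 0.0005 0 0" --pt "-1 0.072 0.0005 0 0"

```text
time_s: 23.95
tool_pos: [0.5271, 0.1002, 0.1936]
tool_rot: [-99.8, 89.9, -0.6]
force: [0.2, 0.5, -1.7]
grip_width: 0.0301
```

```bash
python3 go.py .526 .100 .1916 99.2; python3 tilt.py pics/aim.png
```

```text
t=23.95 pos [0.5271 0.1002 0.1936] jaw 99.2 x-down [ 0.002 -0.    -1.   ] | delta [ 0.0019  0.0011 -0.    ] turn -0.0 q [ 37.  10. -56.  99.   9.  75.  79.] f [ 0.2  0.5 -1.7] w 0.0301
scene 423 tilt -29.9 boxctr local [ 0.0124 -0.0125 -0.0003] lens world [0.5827 0.1088 0.1394] axis [-0.493 -0.079  0.866] rms 0.0013
top few 0
```

View pics/aim.png

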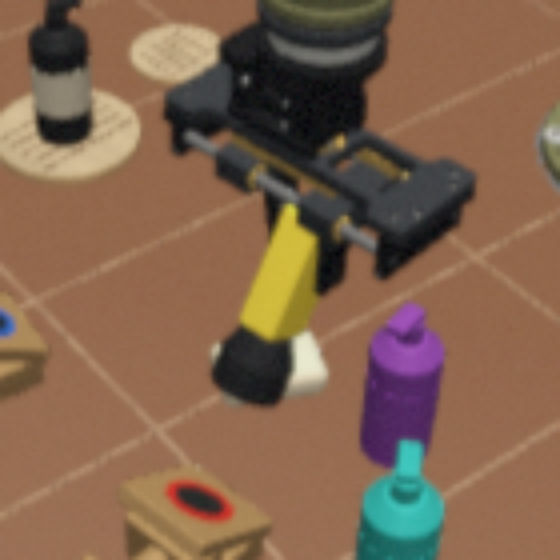

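The thermometer points at the red-ringed spot (pixel 200,500). The computed ray lands about 3 mm off centre, at 9.2 cm, with the axis parallel to the face normal. I'll nudge it and hold.

Emit:
step_arm --pt "-1 0.001 0.0025 0 0" --pt "-1 0.001 0.0025 0 0" --pt "-1 0.001 0.0025 0 0" --pt "-1 0.001 0.0025 0 0" --pt "-1 0.001 0.0025 0 0" --pt "-1 0.001 0.0025 0 0" --pt "-1 0.001 0.0025 0 0" --pt "-1 0.001 0.0025 0 0" --pt "-1 0.001 0.0025 0 0" --pt "-1 0.001 0.0025 0 0" --pt "-1 0.001 0.0025 0 0" --pt "-1 0.001 0.0025 0 0"

```text
time_s: 25.55
tool_pos: [0.524, 0.0996, 0.1916]
tool_rot: [157.3, 90.0, -103.5]
force: [1.7, 0.6, -1.9]
grip_width: 0.0301
```

Emit:
step_arm --pt "-1 0 0 0 0" --pt "-1 0 0 0 0" --pt "-1 0 0 0 0" --pt "-1 0 0 0 0" --pt "-1 0 0 0 0" --pt "-1 0 0 0 0" --pt "-1 0 0 0 0" --pt "-1 0 0 0 0" --pt "-1 0 0 0 0" --pt "-1 0 0 0 0" --pt "-1 0 0 0 0" --pt "-1 0 0 0 0"

```text
time_s: 27.05
tool_pos: [0.524, 0.0996, 0.1916]
tool_rot: [166.4, 90.0, -94.4]
force: [-0.2, -0.3, -1.9]
grip_width: 0.0301
```

```bash
python3 go.py .526 .100 .1916 99.2; python3 tilt.py
```

```text
t=27.05 pos [0.524  0.0996 0.1916] jaw 99.2 x-down [-0. -0. -1.] | delta [ 0.     -0.002   0.0001] turn -0.0 q [ 37.  10. -56.  99.   9.  75.  79.] f [-0.2 -0.3 -1.9] w 0.0301
scene 422 tilt -30.0 boxctr local [ 0.0123 -0.0124 -0.0003] lens world [0.5795 0.1083 0.1376] axis [-0.494 -0.08   0.866] rms 0.0014
top few 0
```

Aim verified: ray lands within 1 mm of the spot centre, range 9.0 cm, tilt 30.0°, held for more than 2.5 s. I'll hold a little longer and then go back over the dock.

Emit:
step_arm --pt "-1 0 0 0 0" --pt "-1 0 0 0 0" --pt "-1 0 0 0 0" --pt "-1 0 0 0 0" --pt "-1 -0.04 0 0 0" --pt "-1 -0.07 0 0 0" --pt "-1 -0.07 0.002 0.05 4" --pt "-1 -0.07 0.004 0.1 8" --pt "-1 -0.07 0.006 0.15 12" --pt "-1 -0.07 0.008 0.2 16" --pt "-1 -0.07 0.01 0.24 17.5" --pt "-1 -0.07 0.01 0.257 17.5"

```text
time_s: 28.65
tool_pos: [0.4713, 0.3549, 0.2617]
tool_rot: [38.5, 89.9, 120.4]
force: [0.0, -0.6, -1.6]
grip_width: 0.03
```

Emit:
step_arm --pt "-1 0 0 0 0" --pt "-1 0.05 0 0 0" --pt "-1 0.1 0 0 0" --pt "-1 0.13 0 0 0" --pt "-1 0.15 0 0 0" --pt "-1 0.15 0 0 0"

```text
time_s: 29.4
tool_pos: [0.4732, 0.3502, 0.1106]
tool_rot: [140.1, 89.9, -138.2]
force: [0.4, 1.4, -1.6]
grip_width: 0.0299
```

```bash
python3 go.py .473 .3515 .092 81.7; python3 tilt.py
```

```text
t=29.40 pos [0.4732 0.3502 0.1106] jaw 81.6 x-down [-0.002 -0.002 -1.   ] | delta [0.0186 0.0003 0.0013] turn -0.1 q [  7.  25. -57.  97.  22.  70.  26.] f [ 0.4  1.4 -1.6] w 0.0299
scene 448 tilt -29.4 boxctr local [ 0.0122 -0.0127 -0.0005] lens world [0.528  0.3415 0.0561] axis [-0.484  0.073  0.872] rms 0.0012
top few 24
```

Emit:
step_arm --pt "-1 0.01 0 0 0" --pt "-1 0.0185 0 0.001 0" --pt "-1 0.0185 0 0.001 0"

```text
time_s: 29.88
tool_pos: [0.4728, 0.3524, 0.0923]
tool_rot: [133.9, 89.9, -144.4]
force: [-0.7, 0.0, -2.0]
grip_width: 0.03
```

Emit:
step_arm --pt "-1 0 0 0 0" --pt "-1 0 0 0 0" --pt "-1 0 0 0 0" --pt "-1 0 0 0 0" --newtons 3

```text
time_s: 30.38
tool_pos: [0.4733, 0.3527, 0.0932]
tool_rot: [-93.1, 90.0, -11.4]
force: [-0.4, 0.5, -2.4]
grip_width: 0.0301
```

```bash
python3 go.py .473 .3515 .092 81.7; python3 tilt.py
```

```text
t=30.38 pos [0.4733 0.3527 0.0932] jaw 81.7 x-down [ 0. -0. -1.] | delta [ 0.0012  0.0001 -0.0013] turn -0.0 q [  6.  26. -56.  98.  23.  68.  25.] f [-0.4  0.5 -2.4] w 0.0301
scene 431 tilt -27.7 boxctr local [ 0.0131 -0.0118 -0.0002] lens world [0.5253 0.3449 0.0366] axis [-0.46   0.067  0.885] rms 0.0012
top few 18
```

Gravity alone at 3 N turns it only 2°. I'll use the dock's near rim corner instead. Pressing the low side of the underside onto that corner while drawing the tool back turns it upright.

Emit:
step_arm --pt "-1 -0.01 0.01 0 0" --pt "-1 -0.01 0.04 0 0" --pt "-1 -0.01 0.07 0 0" --pt "-1 -0.005 0.087 0 0" --pt "-1 0.005 0.088 0 0" --pt "-1 0.01 0.088 0 0" --pt "-1 0.01 0.088 0 0" --newtons 12

```text
time_s: 31.35
tool_pos: [0.3869, 0.3647, 0.0823]
tool_rot: [117.3, 89.9, -161.1]
force: [-0.2, -0.5, -0.8]
grip_width: 0.0303
```

```bash
python3 go.py .386 .3642 .080 81.7; python3 tilt.py
```

```text
t=31.35 pos [0.3869 0.3647 0.0823] jaw 81.6 x-down [-0.001 -0.    -1.   ] | delta [ 0.0023  0.0008 -0.0006] turn -0.1 q [  6.  19. -60. 107.  18.  65.  21.] f [-0.2 -0.5 -0.8] w 0.0303
scene 434 tilt -28.2 boxctr local [ 0.0134 -0.0122 -0.0004] lens world [0.4397 0.3565 0.0257] axis [-0.466  0.069  0.882] rms 0.0013
top 54 tilt -25.3 boxctr local [ 0.0088 -0.0143  0.0009] lens world [0.438  0.358  0.0284] axis [-0.421  0.063  0.905] rms 0.0011
```

Emit:
step_arm --pt "-1 0.004 0.002 0 0" --pt "-1 0.006 0.001 0 0" --pt "-1 0.005 -0.006 0 0" --pt "-1 0.003 -0.0125 0 0" --pt "-1 0.002 -0.019 0 0" --pt "-1 0.002 -0.024 0 0" --pt "-1 0.002 -0.03 0 0" --pt "-1 0.002 -0.037 0 0" --pt "-1 0.003 -0.043 0 0" --pt "-1 0.004 -0.05 0 0" --pt "-1 0.004 -0.05 0 0" --newtons 3

```text
time_s: 32.83
tool_pos: [0.4363, 0.3581, 0.0789]
tool_rot: [-2.3, 90.0, 79.3]
force: [0.0, -0.4, 0.9]
grip_width: 0.0299
```

```bash
python3 go.py .386 .3642 .080 81.7; python3 tilt.py
```

```text
t=32.83 pos [0.4363 0.3581 0.0789] jaw 81.6 x-down [ 0.  0. -1.] | delta [-0.0011  0.0507 -0.0012] turn -0.1 q [  6.  24. -57. 103.  22.  66.  23.] f [ 0.  -0.4  0.9] w 0.0299
scene 313 tilt 1.2 boxctr local [ 0.0146 -0.0012 -0.0003] lens world [0.4357 0.3578 0.0108] axis [ 0.02  -0.003  1.   ] rms 0.0012
top few 0
```

Emit:
step_arm --pt "-1 0 0 0 0" --pt "-1 0 0 0 0" --pt "-1 -0.012 0 0 0" --pt "-1 -0.015 -0.01 0 0" --pt "-1 -0.015 -0.025 0 0" --pt "-1 -0.015 -0.037 0 0" --pt "-1 -0.008 -0.0375 0 0" --pt "-1 -0.003 -0.0375 0 0" --pt "-1 0.001 -0.0375 0 0" --pt "-1 0.001 -0.0375 0 0" --newtons 15

```text
time_s: 34.17
tool_pos: [0.4718, 0.353, 0.0787]
tool_rot: [161.6, 89.9, -116.6]
force: [-1.5, -1.0, 4.0]
grip_width: 0.0302
```

Emit:
step_arm --pt "-1 0 0 0 0" --pt "-1 0.001 0 0 0" --pt "-1 0.001 0 0 0" --pt "-1 0.001 0 0 0" --newtons 3

```text
time_s: 34.67
tool_pos: [0.4728, 0.3528, 0.0772]
tool_rot: [-67.2, 90.0, 14.5]
force: [-1.2, -1.5, 4.3]
grip_width: 0.0301
```

```bash
python3 go.py .473 .3515 .080 81.7; python3 tilt.py
```

```text
t=34.67 pos [0.4728 0.3528 0.0772] jaw 81.7 x-down [ 0.  0. -1.] | delta [-0.0028 -0.0004 -0.0013] turn -0.0 q [  5.  27. -56.  99.  24.  67.  25.] f [-1.2 -1.5  4.3] w 0.0301
scene 292 tilt 0.7 boxctr local [ 0.0124 -0.0006 -0.0004] lens world [0.4723 0.3526 0.0113] axis [ 0.012 -0.002  1.   ] rms 0.0010
top few 0
```

Seated flat on the dock centre. Opening gently and retreating straight up.

Emit:
step_arm --pt "-0.2 0 0 0 0" --pt "0.2 0 0 0 0" --pt "0.6 0 0 0 0" --pt "1 0 0 0 0" --pt "1 0 0 0 0" --pt "1 -0.02 0 0 0" --pt "1 -0.06 0 0 0" --pt "1 -0.11 0 0 0" --pt "1 -0.16 0 0 0" --pt "1 -0.18 0.03 0 0" --pt "1 -0.18 0.06 0 0" --pt "1 -0.18 0.06 0 0"

```text
time_s: 36.28
tool_pos: [0.411, 0.3633, 0.2592]
tool_rot: [-82.1, 89.8, -0.2]
force: [-0.3, -0.3, 0.2]
grip_width: 0.0871
```

```bash
python3 - <<'E'
from m import *
X,C=both(); x,c=X[0],C[0]
k=near(x,(.473,.352),.045,.015,.05); print('hood',np.round(circ(x[k],(.473,.352),.026),4),'top',np.nanpercentile(x[near(x,(.473,.352),.03,.05,.165),2],99))
for nm,cc,r in(('bottle',(.437,-.352),.027),('teal',(.5405,.2245),.027),('purple',(.4415,.1194),.027)):
    k=near(x,cc,.04,.03,.1); print(nm,np.round(circ(x[k],cc,r),4))
a,_=read_camera('scene'); cv2.imwrite('pics/end.png',cv2.resize(a[:,:,::-1],(768,576)))
b,_=read_camera('top')
for t in('soap','amber_bottle','nail_brush','jar','tumbler'):
    r=regions_of('top',t)[:1]; print(t,[np.round(q['pixel']) for q in r])
s=monitor.get_obs(); print(s['time_s'],s['tool_pos'],s['grip_width'],s['force'])
E
```

```text
hood [0.4706 0.3515] top 0.15389635854769107
bottle [ 0.4371 -0.3516]
teal [0.5405 0.2246]
purple [0.4415 0.1192]
soap [array([249., 203.])]
amber_bottle [array([160., 133.])]
nail_brush [array([350., 161.])]
jar [array([143., 156.])]
tumbler [array([343., 118.])]
36.725 [0.41376052 0.36125089 0.25685493] 0.08696094404929634 [ 0.08136563 -0.12140489 -0.89667258]
```

View pics/end.png

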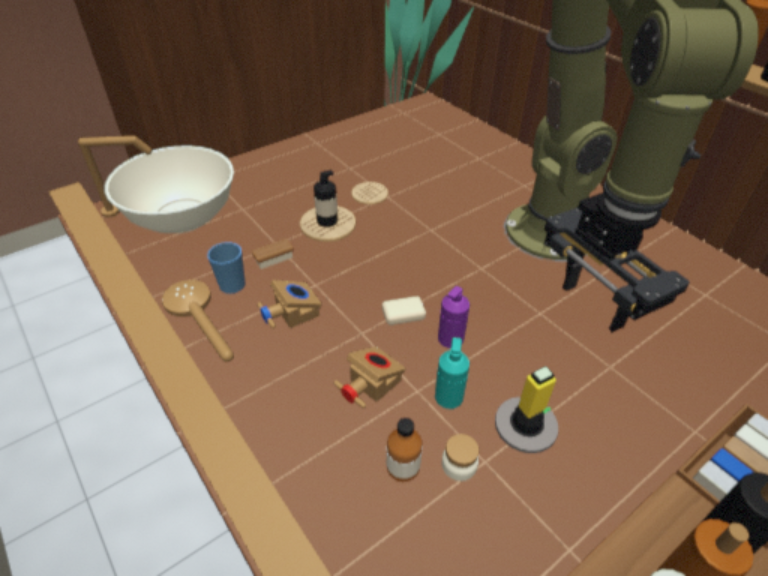

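The bottle stands on the larger tray (326,205), the thermometer is upright on the dock (533,400), everything else is in place, and the gripper is clear. Handing in.

```bash
python3 -c "
from cell import env; print(env.sign_off())"
```

```text
the job is handed in; nothing more can be done
None
```

The job is handed in, at about 37 s of the 72 s allowed. My last camera checks showed everything in place, but no verdict was reported.

- **Bottle:** It stands on the larger tray, about 2 mm from the centre. My first grasp closed on the shoulder and I had to repeat it, because the fingers sit about 35 mm higher than the reported tool position says. I corrected for that from the camera from then on. The bottle did not move in the failed grasp.
- **Aiming:** The tool cannot pitch, so I had to tilt the thermometer in the grip. Dragging it across the dock tilted it only 4°, so I tipped it against the dock rim instead.
- **Measurement:** I held it on the red-ringed spot for about 3 s. The camera fit gave 30.0° of tilt, 9.0 cm range and about 1 mm off the spot centre. That fit came from the scene camera only, because the top camera could not see the handle there.
- **Thermometer back on its dock:** I set it upright again on the dock's near rim corner and released it near the middle of the dock. The last fit before release showed 0.7° of tilt.
- **Everything else:** The turquoise and purple bottles are where they started. The soap, amber bottle, nail brush, jar and tumbler are within 2 to 3 pixels of their first positions, about the scatter of the detector. Nothing tipped, and the gripper was open and clear at the end.

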